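# Unlock the kiln control box by feel

## Robot

A 6-joint arm with a two-finger parallel gripper is mounted at the origin on the work surface. World frame = base frame: x ahead of the robot, y to its left, z up, the work surface at z = 0. Lengths are in m, angles in rad, forces in N, time in s.
With the tool pointing down it reaches from about 0.35 to 0.775 m from the base axis. Payload 7.3 kg.
Tool frame: the origin (TCP) lies on the centre line of the jaws, within the pads' length; the fingertips stand 17 mm ahead of it and the grasp point (between the pads) lies 2 mm behind it (robot.tcp_to_tips is the distance from the TCP to the fingertips, in m); z points along the fingers, y is the line along which they close (so a half turn about z gives the same grasp; the last joint's range is limited). The gripper opens to 92 mm and grips with 3 to 60 N. Pads are 19 mm wide; open, the fingers measure 130 mm over their backs; the gripper's body (75 mm by 190 mm) begins 47 mm behind the grasp point.
Start: joints at [-1.34, 0.342, 1.524, -0, 1.275, -0.146], TCP at [0.193, -0.488, 0.244] pointing down, gripper open.
Joint ranges: [-2.53, 2.53], [-0.77, 2.02], [0.04, 2.7], [-1, 4.14], [0.28, 2.66], [-3.11, 3.11]. Speed limits (rad/s): [2.57, 2.57, 3.14, 3.14, 3.14, 3.14].

## Interface

Orientations are given as [roll, pitch, yaw] about the fixed x, y, z axes, in that order (R = Rz(yaw) Ry(pitch) Rx(roll)).
In Python, from cell import robot gives the robot as it stands. The module is installed in compiled form; this text tells all that it offers.
- The arm moves only by the tool carry_out, never from a script. Its argument "commands" is a list of rows, each a list of 3 entries, a list of its own where there are three numbers: the shift along the tool's x, y, z in m, then the turn about the tool's z in rad, then the opening, from 0 (shut) to 1 (fully open). In form: [[[dx, dy, dz], yaw, claw], ...]. A call has 1 to 20 rows; each row shifts and turns the commanded pose from where the row before left it, along the tool's axes as they then stand; what a row does not reach is not made up. A row lasts 1/8 s, in which the tool goes at most 62.5 mm and 10.7 degrees, less where a joint would pass 70% of its speed; a pose out of reach is approached as far as the arm can. A call is refused whole if a number of a shift passes 0.0625 or a number of a turn 0.188, either way. A call with a gripper value outside its range is refused whole. The fingers move at their own pace and stop on an object; "newtons" is the grip in N (left out, the last holds). Time passes only in rows, so rows that do not move let the fingers close. It gives the time, the measured TCP pose, the force, the opening and the grip force at its end, in the units of the state.
- robot.observe(): the state, without advancing time (a new reading comes with each control period).
- robot.read_camera(name): name is "scene" or "top"; returns a dict with "pixels" (420x560x3 uint8, red, green, blue), "fx", "fy", "cx", "cy" (pixels), "view" (4x4, takes a point from world to camera coordinates). Camera axes: x right, y up, looking along -z (the intrinsics and any distortion apply to the point x, -y, -z); pixel columns grow to the right and rows downward; lengths in m; the calibration is good to about 2 mm. A picture is of the moment at which its call begins. There is no depth.
- robot.hand_in(): hands the job in; it is judged then, once.
Trained networks look in a picture, given as the dict that the camera call returned (one of the last four; its "shot" number tells which), for a name from the list of things; names that differ only in an ending like _2 or _b are one class to them, and where a whole thing is asked for, a point or a joint stands for the part that bears it (a point fixed in the world has none). Each returns a list of dicts, best first, with "p" (0 to 1); they miss things now and then, are a little off and sometimes report something else, mostly with a low value. They report only what shows in the picture. A call takes as long as a camera call. They do not tell look-alikes from the thing itself.
- robot.find_in(picture, name): "at" ([column, row] in pixels, amid what is visible of it).
- robot.tip_of(picture, name): "at" ([column, row] in pixels: a listed point, or the origin of a listed thing).
The state is a dict: "time": time; "qpos": joint angles; "qvel": joint speeds; "joint_efforts": joint torques, N m; "tool_pos": TCP position; "tool_rot": TCP orientation; "contact_force": force on the tool from outside, world axes, zero at the start; "torque": the same for the moment, N m; "opening": finger opening in m; "grip_force": force on a finger pad.
Only numpy, scipy, OpenCV 4.12 (cv2) and the standard library are available. Lean on these libraries where they do the work, as an engineer would, in place of code of your own. Each camera call takes 0.05 s, during which the arm holds its last target. There are 200 camera calls.

## Task

The drying kiln's control box has to be opened for service: take the red-handled key out of its wooden block, put it into the lock in the lid and feel gently back and forth, without ever leaning on it or forcing it, until it drops fully home over the hidden insert. Only then turn it anticlockwise to the open stop, handle in line with the white marks, and leave the key standing there, let go. Leave the yellow key and everything else on the bench where they are.

Things in the scene. Friction and masses are not known exactly. Their poses are not given: they have to be found in the camera images.
- key: Panel key with red handle, 85 mm long, 120 g, loose, upright in one of the block's two holes. Origin: centre of its lower end; z up to the handle. Shaft 14 mm in diameter; the lowest 27 mm are a round end of 18 mm diameter (rim bevelled 1 mm) with a slot cut right across along the key's x, 5 mm wide, 22 mm deep, open downwards. A half turn about z makes no difference. It may lean a little.
- key_handle (a point): Middle of the key's handle, 67 mm above the key's origin, axes as the key's: a flat red paddle 44 mm wide (along x), 10 mm thick (along y), 38 mm high (47 to 85 mm above the key's origin), on a round red collar of 26 mm diameter (41 to 47 mm). Grip the paddle across the 10 mm. The slot in the key's lower end runs in line with the paddle.
- lock (a point): Centre of the face of the lock in the control box's lid, 115 mm above the bench, 5 mm above the lid; axes as the box's. A cam lock: steel escutcheon 38 mm in diameter, upright bore of 20 mm diameter, flared to 25 mm in its first 5 mm; a thin black rubber lip (no resistance) hides the inside. More than 40 N from the key (all contacts added), pressing or twisting, damages it.
- insert_mid (a point): On the lock's axis, 15 mm below the face. The hidden insert is an upright blade 15 mm long, 3.2 mm thick. Its cam is drawn up until snug, so its top may lie 9 to 21 mm below the face and it may stand 0.45 to 1.5 rad clockwise (from above) of this x axis (the box's). The key's slot fits over it within about 0.1 rad; else the key stops on top. A press of 3 to 8 N is plenty and does not turn it.
- home (a point): On the lock's axis, 30 mm below the face, axes as the box's: floor of the bore, where the key's lower end rests when it is fully home over the insert. The insert turns stiffly with the key (0.06 N m; twist at most 0.15 N m) between stops: the open stop, with the key's x along this x axis (in line with the two white marks on the lid), and 1.6 rad clockwise of it. It does not move up or down.
- control_box: The kiln's control box, a grey sheet-steel enclosure fixed to the bench, 220 (x) x 300 (y) x 110 mm. Origin: centre of its underside; z up, x towards the lid's hinges on the far side. The lock is at x = -72 mm, y = 0. On the far half of the lid (x > 20 mm) stand a red rotary isolator on a yellow plate, two pilot lamps and a black button, at most 28 mm high.
- key_block: Dark wooden block fixed to the bench, 70 (x) x 170 (y) x 45 mm high, with two round holes 21 mm wide and 30 mm deep at y = +55 and -55 mm. Origin: centre of its underside. The two keys stand in the holes; which is in which varies.
- spare_key: The wrong key: a yellow T-handled key, 66 mm tall, with a round closed end, standing in the other hole of the block. Origin: centre of its lower end.
- offcut_a: Small reddish-brown wood offcut, 60 x 34 x 34 mm. Origin: centre of its underside.
- offcut_b: Small dark wood offcut, 55 x 30 x 26 mm. Origin: centre of its underside.
- moisture_meter: Orange wood-moisture meter, 130 x 62 x 28 mm, lying flat. Origin: centre of its underside.
- turned_blank: Dark wooden cylinder, 92 mm in diameter, 90 mm high, standing. Origin: centre of its underside.
Not all that is in view belongs to the job. What is shaped like the key but green or turquoise is not meant.

How it is judged:
On the way:
1. the red key is fully home in the lock, over the insert, before it is turned to the open stop (z of key in the frame of lock below -0.0265 m and horizontal distance between key and lock below 0.004 m and angle between the x axis of key and the x axis of lock, either way round above 0.22 rad), for 0.2 s.
At the end, for the whole second after the job is handed in: The red key stands upright (within 0.12 rad) and at rest in the lock, fully home (its end at least 26.5 mm below the lock's face, within 4 mm of the lock's axis), its handle within 0.17 rad of the line of the white marks (open stop) (z of key in the frame of lock below -0.0265 m and horizontal distance between key and lock below 0.004 m and angle between the x axis of key and the x axis of lock, either way round below 0.17 rad and angle between key's own z axis and vertical below 0.12 rad and linear speed of key below 0.01 m/s and angular speed of key below 0.1 rad/s); the robot touches nothing.
It fails at once if the key is forced: more than 40 N between it and the lock or the box (contact force between key and control_box above 40 N).
It fails at once if the yellow key is moved from its place (distance of spare_key from where it was at the start of the episode above 0.025 m).
It fails at once if something else on the bench is pushed away (distance of any of offcut_a, offcut_b, moisture_meter, turned_blank from where it was at the start of the episode above 0.025 m).
It also fails if it takes over 58 s, if anything falls off the work surface, if the arm or the gripper's body presses on something with over 40 N, if the wrist force passes 120 N, or if a joint passes its speed limit or range.

## Working session

There is one attempt and no reset: what is moved stays moved. The work goes in short steps, Python scripts to look and compute and a tool call to move; the robot and the scene stay as the last step left them, time stands still between calls to the robot, and variables do not carry over. Pictures are saved under pics/ and viewed, at most 10 in all, crops included, and the job is handed in when it is done.

Besides the shell and the picture viewer there is one more tool, called after "Request:" as name([rows], argument=value, ...), one row to a line, values as JSON. carry_out: Moves the arm, as the interface text tells. Its arguments: {"type":"object","properties":{"commands":{"type":"array"},"newtons":{"type":"number"}},"required":["commands"]}

```bash
mkdir -p pics
cat > h.py <<'E'
import numpy as np, cv2
from cell import robot
def ray(P,uv):
    V=np.array(P["view"]);R=V[:3,:3];t=V[:3,3]
    d=np.array([(uv[0]-P["cx"])/P["fx"],-(uv[1]-P["cy"])/P["fy"],-1.])
    return -R.T@t, R.T@d
def at_z(P,uv,z):
    o,d=ray(P,uv); return o+d*(z-o[2])/d[2]
def proj(P,X):
    V=np.array(P["view"]);c=V[:3,:3]@np.array(X)+V[:3,3]
    return np.array([P["cx"]+P["fx"]*c[0]/-c[2],P["cy"]+P["fy"]*c[1]/c[2]])
def tri(A,B):
    M=np.zeros((3,3));b=np.zeros(3)
    for o,d in (A,B):
        d=d/np.linalg.norm(d);Q=np.eye(3)-np.outer(d,d);M+=Q;b+=Q@o
    return np.linalg.solve(M,b)
E
python3 - <<'E'
from h import *
np.set_printoptions(precision=4,suppress=True)
T=robot.read_camera("top");S=robot.read_camera("scene")
print({k:T[k] for k in T if k!="pixels"},S["view"])
im=np.hstack([T["pixels"],S["pixels"]])[:,:,::-1]
cv2.imwrite("pics/t.png",cv2.resize(T["pixels"][:,:,::-1],(800,600)));cv2.imwrite("pics/s.png",cv2.resize(S["pixels"][:,:,::-1],(800,600)))
for n in ["key","key_handle","lock","home","control_box","key_block","spare_key","turned_blank","moisture_meter","offcut_a","offcut_b"]:
    a=robot.tip_of(T,n);b=robot.tip_of(S,n)
    print(n,[(np.round(x["at"]),round(x["p"],2)) for x in a[:3]],[(np.round(x["at"]),round(x["p"],2)) for x in b[:3]])
    if a and b: print("   ",tri(ray(T,a[0]["at"]),ray(S,b[0]["at"])))
print(robot.observe())
E
```

```text
{'fx': 404.63849814698926, 'fy': 404.63849814698926, 'cx': 274.83228511910653, 'cy': 208.89554800939848, 'view': array([[-0.0192, -0.9997, -0.0175,  0.0315],
       [ 0.9814, -0.0222,  0.1905, -0.5346],
       [-0.1908, -0.0135,  0.9815, -1.2998],
       [ 0.    ,  0.    ,  0.    ,  1.    ]]), 'shot': 1} [[ 0.8874  0.4608 -0.0171 -0.4806]
 [-0.3076  0.6192  0.7224  0.0844]
 [ 0.3435 -0.6358  0.6912 -1.2673]
 [ 0.      0.      0.      1.    ]]
key [(array([364., 227.]), 0.67), (array([354., 254.]), 0.61), (array([378., 196.]), 0.61)] [(array([188., 312.]), 0.9), (array([165., 290.]), 0.7), (array([141., 332.]), 0.69)]
    [ 0.4709 -0.2823  0.0179]
key_handle [(array([379., 192.]), 0.59), (array([393., 242.]), 0.54), (array([356., 175.]), 0.53)] [(array([267., 322.]), 0.86), (array([156., 278.]), 0.8), (array([218., 337.]), 0.76)]
    [ 0.6152 -0.2943  0.0857]
lock [(array([218., 197.]), 0.58)] [(array([320., 164.]), 0.95)]
    [0.5629 0.1997 0.1093]
home [(array([220., 200.]), 0.56)] [(array([317., 172.]), 0.9)]
    [0.5586 0.1959 0.0828]
control_box [(array([225., 187.]), 0.59)] [(ar
[... 611 characters left out ...]
54)]
    [ 0.6576 -0.3753 -0.0208]
offcut_b [(array([385., 176.]), 0.8), (array([296., 244.]), 0.69), (array([362., 231.]), 0.54)] [(array([242., 400.]), 0.75), (array([230., 238.]), 0.54)]
    [ 0.6576 -0.3753 -0.0208]
{'time': 1.2, 'qpos': array([-1.34  ,  0.342 ,  1.5241, -0.    ,  1.2754, -0.146 ]), 'qvel': array([-0.0021,  0.0009, -0.0007,  0.0017,  0.001 ,  0.0012]), 'joint_efforts': array([ -0.0005, -43.1136, -24.448 ,   0.0716,   0.0484,   0.0001]), 'tool_pos': array([ 0.1932, -0.4882,  0.2437]), 'tool_rot': array([3.1416, 0.    , 0.3768]), 'contact_force': array([ 0.265 , -0.4188, -0.2474]), 'torque': array([0.0139, 0.0148, 0.0349]), 'grip_force': 0.0, 'opening': 0.0915129947458742}
```

View pictures.

View pics/t.png

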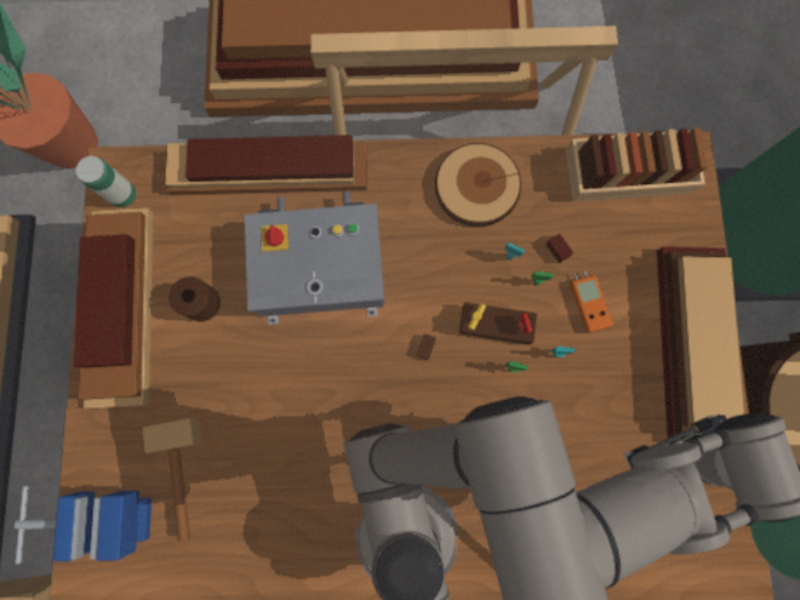

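View pics/s.png

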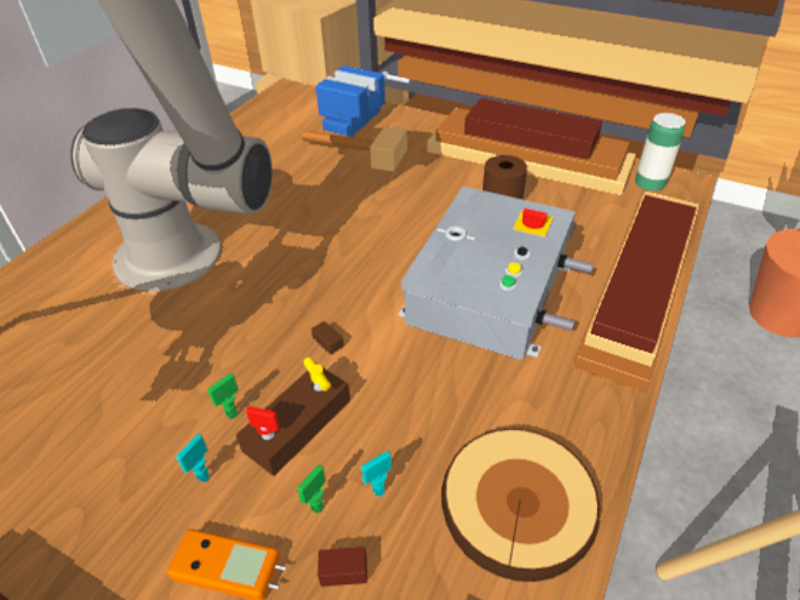

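Run:
```python
from h import *
np.set_printoptions(precision=4,suppress=True)
T=robot.read_camera("top");S=robot.read_camera("scene")
np.savez("p.npz",T=T["pixels"],S=S["pixels"])
def crop(P,u,v,w=35,h=26):
    return cv2.resize(P["pixels"][v-h:v+h,u-w:u+w,::-1],(400,300),interpolation=cv2.INTER_CUBIC)
cv2.imwrite("pics/c.png",np.vstack([np.hstack([crop(T,360,226),crop(S,190,295)]),np.hstack([crop(T,220,201),crop(S,320,164)])]))
c={}
for n,P,(u,v) in (("T",T,(360,226)),("S",S,(185,293))):
    a=P["pixels"].astype(int);m=(a[...,0]>110)&(a[...,1]<70)&(a[...,2]<70)
    k=np.zeros_like(m);k[v-20:v+20,u-20:u+20]=1;m&=k
    ys,xs=np.nonzero(m);p=np.c_[xs,ys].astype(float);c[n]=p.mean(0)
    w,V=np.linalg.eigh(np.cov(p.T));print(n,len(p),c[n],np.sqrt(w),V[:,1],p.min(0),p.max(0))
    if n=="T":
        for s in (-1,1): print(at_z(P,c[n]+s*10*V[:,1],.1))
print("red",tri(ray(T,c["T"]),ray(S,c["S"])))
for P in (T,S):
    for u in robot.tip_of(P,"lock")[:1]: print("lock",u["at"],at_z(P,u["at"],.115))
    for u in robot.tip_of(P,"key_handle")+robot.tip_of(P,"key"): print(u["at"],u["p"])
    for X in ([.5,-.25,.045],): print(proj(P,X))
```

```text
T 49 [368.8367 225.5306] [1.4013 4.079 ] [0.2622 0.965 ] [364. 219.] [372. 232.]
[ 0.4964 -0.2718  0.1   ]
[ 0.4341 -0.2845  0.1   ]
S 317 [183.8107 293.6278] [4.372  6.2866] [-0.8977 -0.4406] [172. 285.] [195. 304.]
red [ 0.4685 -0.2818  0.0809]
lock [218.4, 196.7] [0.5667 0.1996 0.115 ]
[378.8, 193.3] 0.6
[393.3, 247.0] 0.55
[362.3, 256.7] 0.49
[355.3, 174.2] 0.49
[366.1, 225.7] 0.44
[362.6, 230.1] 0.66
[375.7, 196.4] 0.58
[356.2, 181.4] 0.58
[356.7, 255.1] 0.53
[383.8, 246.3] 0.5
[356.2058 217.8267]
lock [317.8, 161.2] [0.5521 0.1966 0.115 ]
[184.7, 293.8] 0.87
[155.9, 275.1] 0.86
[130.1, 318.3] 0.68
[218.5, 336.3] 0.68
[143.1, 330.7] 0.91
[165.5, 290.8] 0.82
[223.3, 353.7] 0.73
[187.5, 311.4] 0.6
[264.8, 343.9] 0.57
[207.6332 298.0389]
```

View pics/c.png

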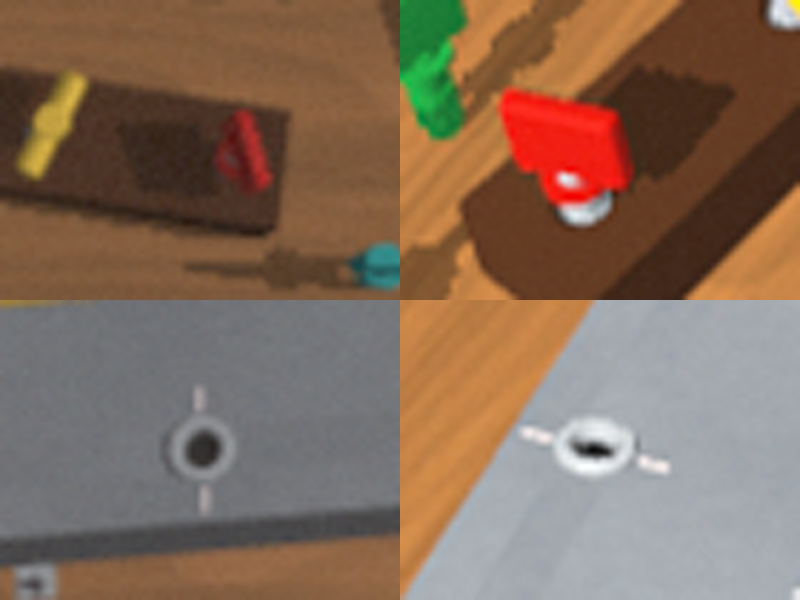

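```bash
cat > fit.py <<'E'
from h import *
from scipy.optimize import minimize
from scipy.spatial.transform import Rotation as Ro
def box(x,y,z0,z1): return np.array([[a,b,c] for a in(-x,x) for b in(-y,y) for c in(z0,z1)])
t=np.arange(0,6.28,.3)
COL=np.vstack([np.c_[13e-3*np.cos(t),13e-3*np.sin(t),0*t+z] for z in(.041,.047)])
PAD=box(.022,.005,.047,.085)
def sil(P,p,u,v,w=24,k=4):
    R=Ro.from_euler("ZXY",[p[3],p[4],p[5]]).as_matrix();m=np.zeros((2*w*k,2*w*k),np.uint8)
    for pts in (COL,PAD):
        q=np.array([proj(P,R@(x-[0,0,.067])+p[:3]) for x in pts])
        q=((q-[u-w,v-w]+.5)*k)
        cv2.fillConvexPoly(m,cv2.convexHull((q*16).round().astype(np.int32)),1,cv2.LINE_8,4)
    return cv2.resize(m.astype(np.float32),(2*w,2*w),interpolation=cv2.INTER_AREA)
def red(P,u,v,w=24):
    a=P["pixels"][v-w:v+w,u-w:u+w].astype(float)
    return np.clip((a[...,0]-np.maximum(a[...,1],a[...,2])-50)/60,0,1)
def fit(views,p0,prior=.05):
    ms=[red(P,u,v) for P,(u,v) in views]
    def f(p):
        return sum(((sil(P,p,u,v)-m)**2).sum()/m.sum() for (P,(u,v)),m in zip(views,ms))+.02*((p[4]**2+p[5]**2)/prior**2)
    S=np.vstack([p0]+[p0+d for d in np.diag([.006,.006,.006,.25,.08,.08])])
    r=minimize(f,p0,method="Nelder-Mead",options=dict(initial_simplex=S,maxiter=800,xatol=1e-4,fatol=1e-4))
    return r.x,r.fun
E
python3 - <<'E'
from fit import *
np.set_printoptions(precision=4,suppress=True)
T=robot.read_camera("top");S=robot.read_camera("scene")
for yaw in (0.2,-.2,.5):
    p,f=fit([(T,(368,225)),(S,(184,293))],np.array([.4685,-.2818,.083,yaw,0,0]))
    R=Ro.from_euler("ZXY",p[3:]).as_matrix();print(p,f,"origin",p[:3]-.067*R[:,2])
a=[(220.3,200.6),(219.4,191.9),(220.6,209.0)];b=[(318.5,162.9),(329.2,166.2),(308.4,160.6)]
for x,y,z in zip(a,b,(.115,.11,.11)): print(at_z(T,x,z),at_z(S,y,z),tri(ray(T,x),ray(S,y)))
E
```

```text
[ 0.4678 -0.2791  0.0833  0.2158 -0.0668 -0.008 ] 1.0134972272086182 origin [ 0.4693 -0.2834  0.0164]
[ 0.4669 -0.2793  0.0824  0.1855 -0.08   -0.0337] 1.0033503038950216 origin [ 0.4701 -0.2842  0.0156]
[ 0.4667 -0.2789  0.0842  0.1816 -0.0723 -0.0305] 1.0019817966477755 origin [ 0.4695 -0.2833  0.0174]
[0.5538 0.1935 0.115 ] [0.5566 0.1908 0.115 ] [0.5549 0.1942 0.1119]
[0.5837 0.1973 0.11  ] [0.5847 0.1963 0.11  ] [0.5841 0.1976 0.1089]
[0.5274 0.1931 0.11  ] [0.5265 0.194  0.11  ] [0.5271 0.1929 0.1111]
```

Request:
carry_out([
  [[0, 0, 0], 0.187, 0.55],
  [[0.044, -0.022, 0], 0, 0.55],
  [[0.044, -0.022, 0], 0, 0.55],
  [[0.044, -0.022, 0], 0, 0.55],
  [[0.044, -0.022, 0], 0, 0.55],
  [[0.044, -0.022, 0], 0, 0.55],
  [[0.044, -0.022, 0], 0, 0.55],
  [[0.044, -0.022, 0], 0, 0.55],
  [[0, 0, 0.04], 0, 0.55],
  [[0, 0, 0.04], 0, 0.55],
  [[0, 0, 0], 0, 0.55],
  [[0, 0, 0], 0, 0.55],
], newtons=20)

```text
time: 3.2
tool_pos: [0.4672, -0.2795, 0.1652]
tool_rot: [3.14, -0.001, 0.19]
contact_force: [1.2, -0.3, 0.4]
opening: 0.0509
grip_force: 0.0
```

Request:
carry_out([
  [[0, 0, 0.04], 0, 0.55],
  [[0, 0, 0.03], 0, 0.55],
  [[0, 0, 0.01], 0, 0.55],
  [[0, 0, 0], 0, 0.3],
  [[0, 0, 0], 0, 0.15],
  [[0, 0, 0], 0, 0],
  [[0, 0, 0], 0, 0],
  [[0, 0, 0], 0, 0],
], newtons=20)

```text
time: 4.2
tool_pos: [0.4668, -0.2789, 0.0841]
tool_rot: [3.141, -0.001, 0.19]
contact_force: [0.3, -0.2, 2.6]
opening: 0.0101
grip_force: 20.0
```

Run:
```python
from h import *
S=robot.read_camera("scene");T=robot.read_camera("top")
f=lambda P,u,v:cv2.resize(P["pixels"][v-52:v+52,u-70:u+70,::-1],(400,300),interpolation=cv2.INTER_CUBIC)
cv2.imwrite("pics/g.png",np.hstack([f(S,190,290),f(T,365,225)]));o=robot.observe();print(o["contact_force"],o["torque"],o["opening"],o["tool_pos"])
```

```text
[0.19318393 0.94785665 3.22884737] [ 0.1103782   0.08664139 -0.00264664] 0.009805822632957253 [ 0.46681707 -0.27891176  0.08411075]
```

View pics/g.png

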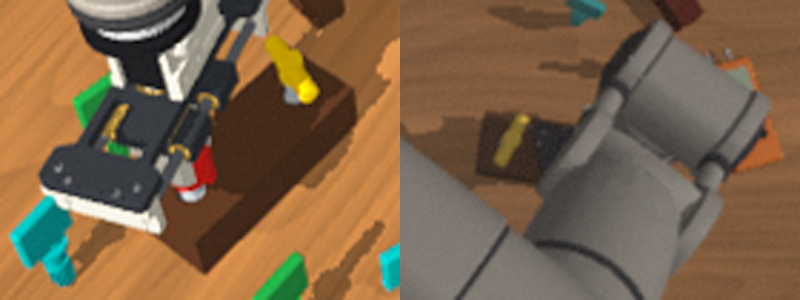

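Request:
carry_out([
  [[0, 0, -0.02], 0, 0],
  [[0, 0, -0.05], 0, 0],
  [[0, 0, -0.05], 0, 0],
  [[0, 0, -0.05], 0, 0],
  [[0.0176, -0.0447, 0], 0, 0],
  [[0.0176, -0.0447, 0], 0, 0],
  [[0.0176, -0.0447, 0], 0, 0],
  [[0.0176, -0.0447, 0], 0, 0],
  [[0.0176, -0.0447, 0], 0, 0],
  [[0.0176, -0.0447, 0], 0, 0],
  [[0.0176, -0.0447, 0], 0, 0],
  [[0.0176, -0.0447, 0], 0, 0],
  [[0.0176, -0.0447, 0], 0, 0],
  [[0.0176, -0.0447, 0], 0, 0],
], newtons=25)

```text
time: 6.05
tool_pos: [0.555, 0.1948, 0.2532]
tool_rot: [3.141, 0.001, 0.19]
contact_force: [0.8, 0.6, -1.5]
opening: 0.0099
grip_force: 25.0
```

Request:
carry_out([
  [[0, 0, 0], -0.1875, 0],
  [[0, 0, 0], -0.1875, 0],
  [[0, 0, 0], -0.1875, 0],
  [[0, 0, 0], -0.1875, 0],
  [[0, 0, 0], -0.1875, 0],
  [[0, 0, 0], -0.1875, 0],
  [[0, 0, 0], -0.1875, 0],
  [[0, 0, 0.03], -0.1875, 0],
  [[0, 0, 0.02], 0, 0],
  [[0, 0, 0], 0, 0],
], newtons=25)

```text
time: 7.3
tool_pos: [0.554, 0.193, 0.2017]
tool_rot: [-3.137, 0.001, 1.69]
contact_force: [-0.9, 0.4, -0.6]
opening: 0.0097
grip_force: 25.0
```

Run:
```python
from h import *
S=robot.read_camera("scene");T=robot.read_camera("top")
def f(P,u,v,w,h): return cv2.resize(P["pixels"][v-h:v+h,u-w:u+w,::-1],(400,300),interpolation=cv2.INTER_CUBIC)
cv2.imwrite("pics/l.png",np.hstack([f(S,318,140,56,42),f(T,220,195,70,52)]));o=robot.observe();print(o["contact_force"],o["torque"],o["opening"],o["tool_pos"],o["tool_rot"])
```

```text
[ 0.39297903  0.32540205 -1.28107274] [-0.06392353 -0.07823487 -0.01218514] 0.009929144582221 [0.55533788 0.1933626  0.20405104] [3.14139829e+00 6.67196902e-05 1.68956416e+00]
```

View pics/l.png

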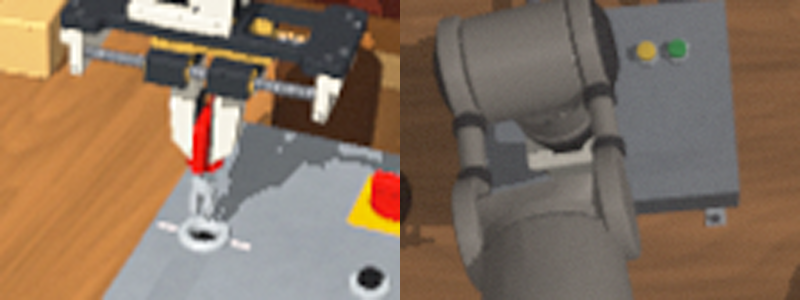

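Run:
```python
from h import *
S=robot.read_camera("scene")
k=400/112
for z in (.179,.136,.115): print(z,(proj(S,[.5553,.1934,z])-[262,98]+.5)*k)
im=cv2.resize(S["pixels"][125:180,285:355,::-1],(770,605),interpolation=cv2.INTER_CUBIC)[:600]
for z in (.179,.157,.136,.115): cv2.circle(im,tuple(((proj(S,[.5553,.1934,z])-[285,125]+.5)*11).astype(int)),3,(255,0,255),-1)
cv2.imwrite("pics/l2.png",im)
```

```text
0.179 [207.3762196  158.46923266]
0.136 [204.62675335 207.90166775]
0.115 [203.33702811 231.08953516]
```

View pics/l2.png

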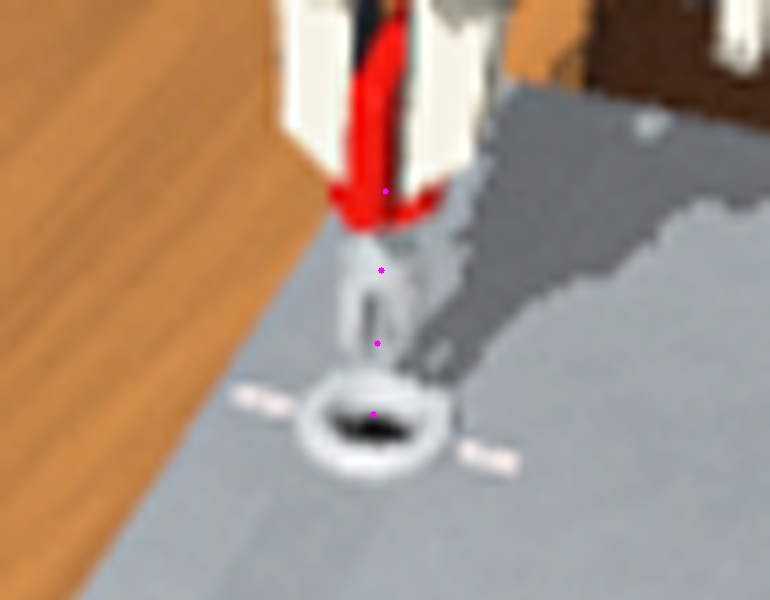

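Request:
carry_out([
  [[0, 0, 0.01], 0, 0],
  [[0, 0, 0.008], 0, 0],
  [[0, 0, 0.003], 0, 0],
  [[0, 0, 0.003], 0, 0],
  [[0, 0, 0], 0, 0],
], newtons=12)

```text
time: 8.07
tool_pos: [0.5551, 0.1933, 0.1795]
tool_rot: [-3.141, 0.0, 1.69]
contact_force: [-0.5, -0.3, -1.5]
opening: 0.0099
grip_force: 12.0
```

Request:
carry_out([
  [[0, 0, 0.002], 0, 0],
  [[0, 0, 0.002], 0, 0],
  [[0, 0, 0], 0, 0],
])

```text
time: 8.45
tool_pos: [0.555, 0.1933, 0.1755]
tool_rot: [-3.141, 0.0, 1.69]
contact_force: [0.5, 0.1, -0.6]
opening: 0.0097
grip_force: 12.0
```

Request:
carry_out([
  [[0, 0, 0.0015], 0, 0],
  [[0, 0, 0.0015], 0, 0],
  [[0, 0, 0], 0, 0],
])

```text
time: 8.82
tool_pos: [0.555, 0.1933, 0.1725]
tool_rot: [-3.141, 0.0, 1.69]
contact_force: [-0.0, -0.3, -1.5]
opening: 0.0104
grip_force: 12.0
```

Request:
carry_out([
  [[0, 0, 0.0015], 0, 0],
  [[0, 0, 0.0015], 0, 0],
  [[0, 0, 0], 0, 0],
])

```text
time: 9.2
tool_pos: [0.555, 0.1933, 0.1695]
tool_rot: [-3.141, 0.0, 1.69]
contact_force: [-0.2, 0.9, -1.4]
opening: 0.0099
grip_force: 12.0
```

Request:
carry_out([
  [[0, 0, 0.0015], 0, 0],
  [[0, 0, 0.0015], 0, 0],
  [[0, 0, 0], 0, 0],
])

```text
time: 9.57
tool_pos: [0.5554, 0.1934, 0.1682]
tool_rot: [3.14, 0.0, 1.69]
contact_force: [-3.0, -0.2, 8.0]
opening: 0.0102
grip_force: 12.0
```

Request:
carry_out([
  [[0, 0, 0.001], 0, 0],
  [[0, 0, 0.001], 0, 0],
  [[0, 0, 0], 0, 0],
])

```text
time: 9.95
tool_pos: [0.5558, 0.1935, 0.1679]
tool_rot: [3.138, -0.0, 1.69]
contact_force: [-4.3, -0.6, 17.4]
opening: 0.0102
grip_force: 12.0
```

Request:
carry_out([
  [[0, 0, 0.001], 0, 0],
  [[0, 0, 0.001], 0, 0],
  [[0, 0, 0], 0, 0],
])

```text
time: 10.32
tool_pos: [0.5559, 0.1936, 0.1662]
tool_rot: [3.137, -0.0, 1.69]
contact_force: [-4.8, -1.5, 18.5]
opening: 0.0102
grip_force: 12.1
```

Request:
carry_out([
  [[0, 0, -0.0015], 0, 0],
  [[0, 0, -0.0015], 0, 0],
  [[0, 0, 0], 0, 0],
])

```text
time: 10.7
tool_pos: [0.5554, 0.1935, 0.1666]
tool_rot: [3.14, -0.0, 1.69]
contact_force: [-3.2, 0.2, 6.6]
opening: 0.0099
grip_force: 12.0
```

Request:
carry_out([
  [[0, 0, 0], -0.06, 0],
  [[0, 0, 0], -0.06, 0],
  [[0, 0, 0], -0.06, 0],
  [[0, 0, 0], -0.06, 0],
  [[0, 0, 0], 0, 0],
])

```text
time: 11.32
tool_pos: [0.5559, 0.1935, 0.1666]
tool_rot: [3.139, 0.0, 1.93]
contact_force: [-0.8, 0.0, 7.1]
opening: 0.0097
grip_force: 12.0
```

Request:
carry_out([
  [[0, 0, 0], -0.06, 0],
  [[0, 0, 0], -0.06, 0],
  [[0, 0, 0], -0.06, 0],
  [[0, 0, 0], 0, 0],
])

```text
time: 11.82
tool_pos: [0.5559, 0.1934, 0.1665]
tool_rot: [3.139, 0.001, 2.11]
contact_force: [-0.4, -1.1, 4.7]
opening: 0.01
grip_force: 12.0
```

Request:
carry_out([
  [[0, 0, 0], -0.06, 0],
  [[0, 0, 0], -0.06, 0],
  [[0, 0, 0], -0.06, 0],
  [[0, 0, 0], 0, 0],
])

```text
time: 12.32
tool_pos: [0.5559, 0.1933, 0.1663]
tool_rot: [3.14, 0.001, 2.289]
contact_force: [0.6, -0.5, 5.4]
opening: 0.0102
grip_force: 12.0
```

Request:
carry_out([
  [[0, 0, 0], -0.06, 0],
  [[0, 0, 0], -0.06, 0],
  [[0, 0, 0], -0.06, 0],
  [[0, 0, 0], 0, 0],
])

```text
time: 12.82
tool_pos: [0.5556, 0.1932, 0.166]
tool_rot: [3.141, 0.001, 2.468]
contact_force: [1.2, -0.8, 4.2]
opening: 0.0102
grip_force: 12.0
```

Request:
carry_out([
  [[0, 0, 0.0005], -0.05, 0],
  [[0, 0, 0], -0.05, 0],
  [[0, 0, 0], -0.05, 0],
  [[0, 0, 0], 0, 0],
])

```text
time: 13.32
tool_pos: [0.5551, 0.1936, 0.1646]
tool_rot: [3.142, -0.001, 2.618]
contact_force: [1.6, 1.4, -0.4]
opening: 0.0098
grip_force: 12.0
```

Request:
carry_out([
  [[0, 0, 0], -0.05, 0],
  [[0, 0, 0], -0.05, 0],
  [[0, 0, 0], -0.05, 0],
  [[0, 0, 0], 0, 0],
])

```text
time: 13.82
tool_pos: [0.555, 0.1934, 0.1646]
tool_rot: [-3.141, -0.001, 2.768]
contact_force: [1.0, 1.2, -2.6]
opening: 0.0101
grip_force: 12.0
```

Request:
carry_out([
  [[0, 0, 0.0015], 0, 0],
  [[0, 0, 0.0015], 0, 0],
  [[0, 0, 0], 0, 0],
])

```text
time: 14.2
tool_pos: [0.555, 0.1935, 0.1619]
tool_rot: [3.142, -0.0, 2.769]
contact_force: [1.0, 2.7, -2.1]
opening: 0.0101
grip_force: 12.0
```

Dropping freely over the insert.

Request:
carry_out([
  [[0, 0, 0.002], 0, 0],
  [[0, 0, 0.002], 0, 0],
  [[0, 0, 0], 0, 0],
])

```text
time: 14.58
tool_pos: [0.5552, 0.1935, 0.158]
tool_rot: [3.141, 0.0, 2.77]
contact_force: [1.3, 3.1, -2.5]
opening: 0.0099
grip_force: 12.0
```

Request:
carry_out([
  [[0, 0, 0.0015], 0, 0],
  [[0, 0, 0.0015], 0, 0],
  [[0, 0, 0], 0, 0],
])

```text
time: 14.95
tool_pos: [0.5552, 0.1934, 0.1551]
tool_rot: [3.141, 0.0, 2.77]
contact_force: [2.5, 3.4, -0.5]
opening: 0.01
grip_force: 12.0
```

Request:
carry_out([
  [[0, 0, 0.0015], 0, 0],
  [[0, 0, 0], 0, 0],
])

```text
time: 15.2
tool_pos: [0.5552, 0.1934, 0.1536]
tool_rot: [3.141, 0.0, 2.77]
contact_force: [1.1, 2.6, -1.2]
opening: 0.0099
grip_force: 12.0
```

Request:
carry_out([
  [[0, 0, 0.001], 0, 0],
  [[0, 0, 0.001], 0, 0],
  [[0, 0, 0], 0, 0],
])

```text
time: 15.58
tool_pos: [0.5553, 0.1934, 0.1525]
tool_rot: [3.141, 0.001, 2.77]
contact_force: [-0.0, 2.9, 5.6]
opening: 0.01
grip_force: 12.0
```

Request:
carry_out([
  [[0, 0, 0.001], 0, 0],
  [[0, 0, 0], 0, 0],
])

```text
time: 15.82
tool_pos: [0.5556, 0.1933, 0.1523]
tool_rot: [3.141, 0.002, 2.77]
contact_force: [-1.1, 2.9, 9.6]
opening: 0.0098
grip_force: 12.0
```

Request:
carry_out([
  [[0, 0, -0.001], 0, 0],
  [[0, 0, 0], -0.06, 0],
  [[0, 0, 0], -0.06, 0],
  [[0, 0, 0], -0.06, 0],
  [[0, 0, 0], 0, 0],
], newtons=20)

```text
time: 16.45
tool_pos: [0.5558, 0.1938, 0.1524]
tool_rot: [3.14, 0.002, 2.949]
contact_force: [1.9, 4.7, 5.2]
opening: 0.0095
grip_force: 20.0
```

Run:
```python
from h import *
S=robot.read_camera("scene");o=robot.observe();print(o["contact_force"],o["torque"],o["tool_rot"])
im=cv2.resize(S["pixels"][125:180,285:355,::-1],(770,605),interpolation=cv2.INTER_CUBIC)[:600]
for z in (.126,.132,.115): cv2.circle(im,tuple(((proj(S,[.5553,.1934,z])-[285,125]+.5)*11).astype(int)),3,(255,0,255),-1)
cv2.imwrite("pics/h.png",im)
g=lambda x,y:at_z(S,(285+x/11-.5,125+y/11-.5),.11)
d=g(490,458)-g(262,401);print("psi",np.arctan2(d[1],d[0]))
```

```text
[2.22436206 5.24672599 5.25317248] [ 1.16624467 -0.58016765 -0.05505168] [3.14029542e+00 1.94773613e-03 2.94853249e+00]
psi 0.066169413191495
```

View pics/h.png

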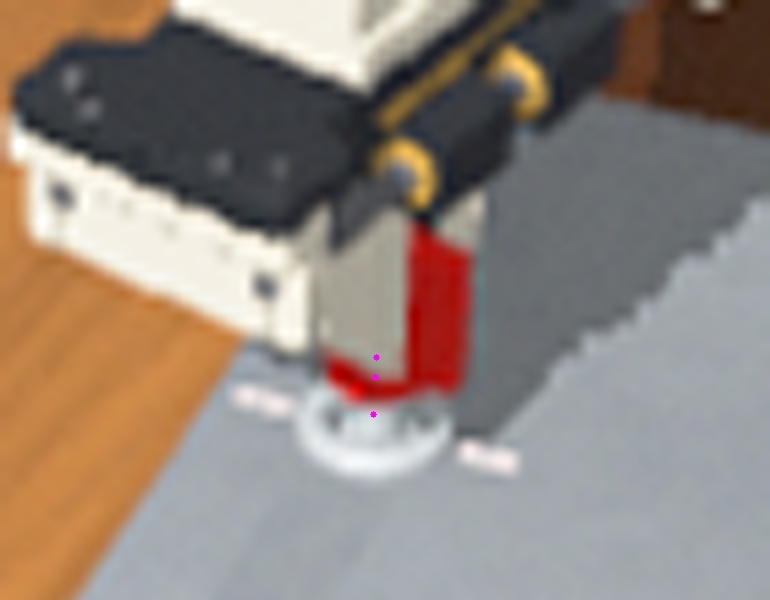

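Request:
carry_out([
  [[0, 0, 0], -0.05, 0],
  [[0, 0, 0], -0.05, 0],
  [[0, 0, 0], -0.05, 0],
  [[0, 0, 0], -0.05, 0],
  [[0, 0, 0], 0, 0],
])

```text
time: 17.12
tool_pos: [0.5558, 0.1939, 0.1524]
tool_rot: [3.141, 0.002, -3.134]
contact_force: [1.9, 4.9, 4.3]
opening: 0.0101
grip_force: 20.0
```

```bash
python3 -c "
from h import *
o=robot.observe();print(o['contact_force'],o['torque'],o['tool_rot'])"
```

```text
[1.88663939 4.90411488 4.28517761] [ 1.26353695 -0.58486657 -0.02808836] [ 3.14054650e+00  2.23131619e-03 -3.13424885e+00]
```

Request:
carry_out([
  [[0, 0, 0], -0.03, 0],
  [[0, 0, 0], -0.03, 0],
  [[0, 0, 0], 0, 0],
])

```text
time: 17.5
tool_pos: [0.5558, 0.1939, 0.1524]
tool_rot: [3.141, 0.002, -3.075]
contact_force: [1.5, 5.3, 4.4]
opening: 0.0099
grip_force: 20.0
```

```bash
python3 -c "
from h import *
o=robot.observe();print(o['contact_force'],o['torque'],o['tool_rot'])"
```

```text
[1.464149   5.28203599 4.35017314] [ 1.20901458 -0.58381009 -0.08365218] [ 3.14063737e+00  2.21074734e-03 -3.07450214e+00]
```

Request:
carry_out([
  [[0, 0, 0], -0.03, 0],
  [[0, 0, 0], 0, 0],
])

```text
time: 17.75
tool_pos: [0.5558, 0.1939, 0.1524]
tool_rot: [3.141, 0.002, -3.045]
contact_force: [2.4, 5.4, 4.7]
opening: 0.0096
grip_force: 20.0
```

```bash
python3 -c "
from h import *
o=robot.observe();print(o['contact_force'],o['torque'],o['tool_rot'])"
```

```text
[2.39063502 5.43828469 4.66984498] [ 1.2871344  -0.52342906 -0.10896423] [ 3.14069950e+00  2.24344283e-03 -3.04451002e+00]
```

Request:
carry_out([
  [[0, 0, 0], 0.01, 0],
  [[0, 0, 0], 0, 0.2],
  [[0, 0, 0], 0, 0.3],
  [[0, 0, 0], 0, 0.4],
  [[0, 0, 0], 0, 0.4],
  [[0, 0, -0.02], 0, 0.4],
  [[0, 0, -0.05], 0, 0.4],
  [[0, 0, -0.06], 0, 0.4],
  [[0, 0, -0.06], 0, 0.4],
  [[-0.0, 0, 0], 0, 0.4],
], newtons=5)

```text
time: 19.0
tool_pos: [0.5565, 0.1937, 0.3471]
tool_rot: [3.141, 0.01, -3.053]
contact_force: [-0.3, 1.4, -1.2]
opening: 0.0363
grip_force: 0.0
```

Request:
carry_out([
  [[0.05, 0, 0], 0, 0.4],
  [[0.05, 0, 0], 0, 0.4],
  [[0.05, 0, 0], 0, 0.4],
  [[0, 0, 0], 0, 0.4],
])

```text
time: 19.5
tool_pos: [0.4026, 0.1799, 0.3412]
tool_rot: [-3.141, -0.002, -3.052]
contact_force: [0.8, -0.4, 0.2]
opening: 0.0367
grip_force: 0.0
```

Run:
```python
from fit import *
np.set_printoptions(precision=4,suppress=True)
S=robot.read_camera("scene");T=robot.read_camera("top")
f=lambda P,u,v:cv2.resize(P["pixels"][v-36:v+36,u-24:u+24,::-1],(400,600),interpolation=cv2.INTER_CUBIC)
cv2.imwrite("pics/e.png",np.hstack([f(S,318,150),f(T,220,198)]))
c=np.round(proj(S,[.5553,.1934,.152])).astype(int)
p,fu=fit([(S,tuple(c))],np.array([.5553,.1934,.152,.06,0,0]),.03)
R=Ro.from_euler("ZXY",p[3:]).as_matrix();print(p,fu,p[:3]-.067*R[:,2]);o=robot.observe();print(o["contact_force"],o["tool_pos"])
```

```text
[ 0.5545  0.1937  0.1525 -0.0682  0.0008 -0.0035] 0.13884405944580958 [0.5547 0.1937 0.0855]
[-0.0289  0.7045 -0.0826] [0.4057 0.1801 0.3414]
```

View pics/e.png

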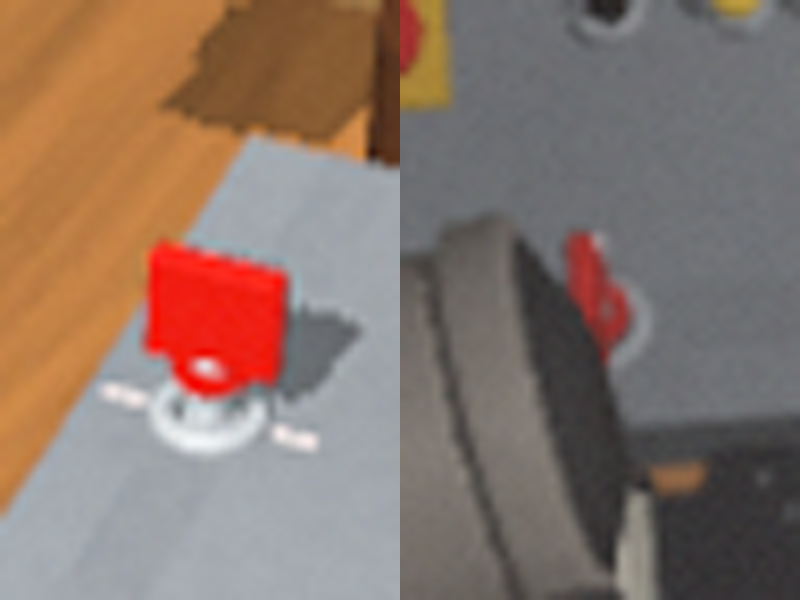

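Request:
carry_out([
  [[0, 0.06, 0], 0, 0.4],
  [[0, 0.06, 0], 0, 0.4],
  [[0, 0.06, 0], 0, 0.4],
  [[0, 0.06, 0], 0, 0.4],
  [[0, 0, 0], 0, 0.4],
  [[0, 0, 0], 0, 0.4],
])

```text
time: 20.35
tool_pos: [0.3852, 0.4192, 0.3403]
tool_rot: [-3.14, -0.001, -3.053]
contact_force: [0.3, -0.7, 0.8]
opening: 0.0369
grip_force: 0.0
```

Run:
```python
from fit import *
np.set_printoptions(precision=4,suppress=True)
S=robot.read_camera("scene");T=robot.read_camera("top")
print(robot.observe()["tool_pos"])
cs=tuple(np.round(proj(S,[.5553,.1934,.152])).astype(int));ct=tuple(np.round(proj(T,[.5553,.1934,.152])).astype(int))
for v in ([(S,cs)],[(S,cs),(T,ct)],[(T,ct)]):
  for y in (.15,-.2):
    p,fu=fit(v,np.array([.5553,.1934,.152,y,0,0]),.03);print(len(v),p,fu)
# mark direction: bright pixels on lid
for P in (S,T):
    V=[]
    for s in (1,-1):
        c=proj(P,[.5555+s*.0285,.194+s*.0018,.11]);u,v=np.round(c).astype(int)
        a=P["pixels"][v-5:v+6,u-5:u+6].astype(float).min(2);w=np.clip(a-np.percentile(a,75)-8,0,None)
        yy,xx=np.mgrid[v-5:v+6,u-5:u+6];V.append(at_z(P,((xx*w).sum()/w.sum(),(yy*w).sum()/w.sum()),.11))
    d=V[0]-V[1];print(V,np.arctan2(d[1],d[0]))
```

```text
[0.3853 0.4183 0.3413]
1 [ 0.5542  0.1942  0.1516 -0.0296  0.0018 -0.0019] 0.14741373107859895
1 [ 0.554   0.1945  0.1513 -0.0237  0.0066 -0.002 ] 0.14760554223314998
2 [ 0.5562  0.1942  0.1525  0.1989  0.0415 -0.0093] 0.6869081708589001
2 [ 0.5549  0.1944  0.1514  0.1846  0.0304 -0.0179] 0.6903855514972614
1 [ 0.5578  0.1949  0.1461  0.2248  0.0457 -0.0224] 0.5125395847716082
1 [ 0.557   0.195   0.1473  0.2182  0.0243 -0.0039] 0.5123276946307123
[array([0.5799, 0.1974, 0.11  ]), array([0.5333, 0.1912, 0.11  ])] 0.13317691053591976
[array([0.5772, 0.1894, 0.11  ]), array([0.5307, 0.1923, 0.11  ])] -0.06338868510981109
```

Run:
```python
from fit import *
S=robot.read_camera("scene");T=robot.read_camera("top")
Z=np.load("p.npz")
def crop(a,c,w=24,h=36,k=400/48): return cv2.resize(np.ascontiguousarray(a[c[1]-h:c[1]+h,c[0]-w:c[0]+w,::-1]),(400,600),interpolation=cv2.INTER_CUBIC)
out=[]
for P in (S,T):
    c=np.round(proj(P,[.5553,.1934,.14])).astype(int);im=crop(P["pixels"],c)
    for yaw,col in ((.066,(255,255,0)),(-.1,(0,255,0))):
        R=Ro.from_euler("Z",yaw).as_matrix()
        q=np.array([(proj(P,R@x+[.5550,.194,.0855])-c+[24.5,36.5])*400/48 for x in np.array([[-.022,-.005,.085],[.022,-.005,.085],[.022,.005,.085],[-.022,.005,.085]])])
        cv2.polylines(im,[q.round().astype(int)],True,col,1)
    out.append(im)
cv2.imwrite("pics/f.png",np.hstack(out))
# lid front/rear edge direction from first top picture
g=cv2.cvtColor(Z["T"],cv2.COLOR_RGB2GRAY)
L=cv2.createLineSegmentDetector().detect(g)[0][:,0]
for l in L:
    if np.hypot(l[2]-l[0],l[3]-l[1])>25 and 160<l[0]<280 and 130<l[1]<230:
        a,b=at_z(T,l[:2],.11),at_z(T,l[2:],.11);d=b-a;th=np.arctan2(d[1],d[0]);print(l.round(1),round((th+np.pi/4)%(np.pi/2)-np.pi/4,3))
```

```text
[266.8 214.  179.3 221.3] 0.062
[255.6 133.  106.9 136.6] -0.001
[174.3 216.7 268.2 209. ] 0.061
[233.1 144.4 172.  149.5] 0.061
[170.6 150.6 172.7 215.6] 0.06
[260.7 142.4 234.4 144.5] 0.054
[268.2 206.9 263.6 150.6] 0.065
```

View pics/f.png

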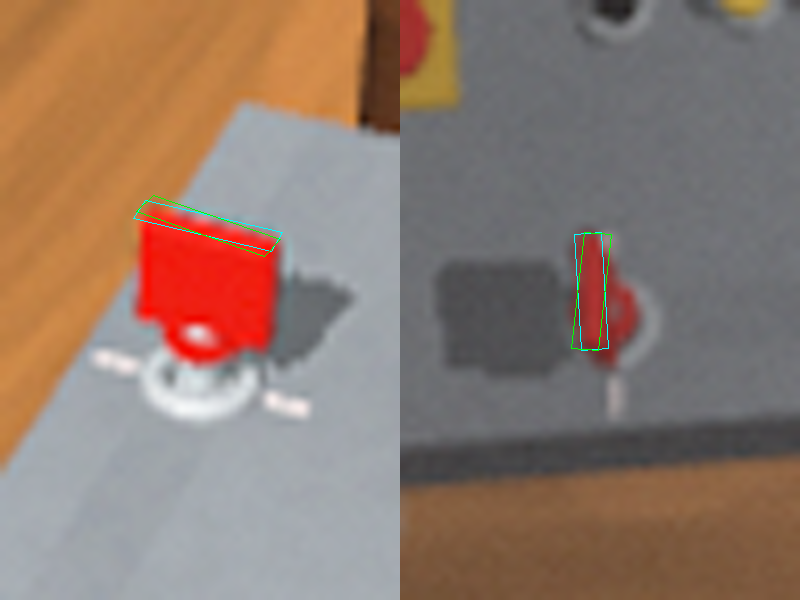

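The left half (scene) shows the red paddle seated upright on the lock at (205,270). Its top edge runs parallel to the cyan outline drawn for the open-stop yaw. The right half (top) shows the paddle at (592,290) in line with that outline and the mark at (615,397). The arm is clear, so I'm handing in.

```bash
python3 -c "
from cell import robot
print(robot.hand_in())"
```

```text
the job is handed in; nothing more can be done
None
```

The red key went fully home over the insert, was turned anticlockwise to the open stop in line with the white marks, and was let go standing upright. I handed the job in at about 21 s; no verdict came back.

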